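# Jack up the mould tray and hold it tipped

## Robot

A 6-joint arm with a two-finger parallel gripper is mounted at the origin on a cart in front of the work surface, level with it; the furniture and walls round the work are solid. World frame = base frame: x ahead of the robot, y to its left, z up, the work surface at z = 0. Lengths are in m, angles in rad, forces in N, time in s.
With the tool pointing down it reaches from about 0.225 to 0.725 m from the base axis. Payload 3.1 kg.
Tool frame: the origin (TCP) lies midway between the tips of the shut fingers; the grasp point (between the pads) lies 19 mm behind it; z points along the fingers, y is the line along which they close (so a half turn about z gives the same grasp; the last joint's range is limited). The gripper opens to 85 mm and grips with 20 to 120 N. Pads are 22 mm wide; open, the fingers measure 114 mm over their backs; the gripper's body (76 mm by 85 mm) begins 54 mm behind the grasp point. The pads swing forward as they close: fully open they stand 13 mm farther back than shut.
Start: joints at [1.065, 0.048, 0.099, 1.622, 0, 1.443], TCP at [0.194, 0.488, 0.231] pointing down, gripper open.
Joint ranges: [-2.91, 2.91], [-0.99, 1.94], [-1.21, 1.42], [-2.12, 2.29], [-1.49, 1.47], [-3.14, 3.14]. Speed limits (rad/s): [2.79, 2.79, 3.14, 3.14, 3.14, 3.14].

## Interface

Orientations are given as a unit quaternion [w, x, y, z].
In Python, from bench import telemetry, viewer, ctrl gives the robot as it stands. The module is installed in compiled form; this text tells all that it offers.
- The arm moves only by the shell command python3 -m inch 'ROWS' [FORCE]. ROWS is JSON, one flat list of numbers, 5 for each row, row after row: the opening in per cent of the stroke, from 0 (shut) to 100 (fully open), then the shift along the tool's x, y, z in m, then the turn about the tool's z in degrees. A call has 1 to 8 rows; each row shifts and turns the commanded pose from where the row before left it, along the tool's axes as they then stand; what a row does not reach is not made up. A row lasts 1/12 s, in which the tool goes at most 41.7 mm and 7.16 degrees, less where a joint would pass 70% of its speed; a pose out of reach is approached as far as the arm can. A call with a gripper value outside its range is refused whole. The fingers move at their own pace and stop on an object; FORCE is the grip in N (left out, the last holds). Time passes only in rows, so rows that do not move let the fingers close. It gives the time, the measured TCP pose, the force, the opening and the grip force at its end, in the units of the state.
- telemetry.state(): the state, without advancing time (a new reading comes with each control period).
- viewer.camera(name): name is "side" or "top" or "wrist"; returns (picture, depth): 420x560x3 uint8, red, green, blue; 420x560 float32, m along the optical axis (not along the pixel's ray), 0 where there is no reading.
- viewer.camera_model(name): a dict with "mtx" (3x3 intrinsics, pixels), "rvec" (rotation vector, rad) and "tvec" (3), from world to camera coordinates, as OpenCV has them. Camera axes: x right, y down, z forward; pixel columns grow to the right and rows downward; lengths in m; the calibration is good to about 2 mm. A picture is of the moment at which its call begins: read the wrist's pose just before it. camera_model takes no time and is no camera call; for the wrist camera it gives the pose at the moment of the call.
- ctrl.finish_job(): hands the job in; it is judged then, once.
The state is a dict: "time": time; "joint_pos": joint angles; "dq": joint speeds; "joint_torque": joint torques, N m; "ee_pos": TCP position; "tool_rot": TCP orientation; "ft_force": force on the tool from outside, world axes, zero at the start; "moment": the same for the moment, N m; "opening": finger opening in m; "grip_force": force on a finger pad.
Only numpy, scipy, OpenCV 4.12 (cv2) and the standard library are available. Lean on these libraries where they do the work, as an engineer would, in place of code of your own. Each camera call takes 0.05 s, during which the arm holds its last target. There are 200 camera calls.

## Task

Press the black stopper on top of the plaster mould fully home. Then set the red lever jack on the bench with its saddle centred under the yellow lift shoe of the blue tray, and give its handle one full trial stroke, all the way down and back up, so the tray rises and comes to rest again. Then push the handle all the way down a second time and finish while still holding it down, the tray raised on the jack alone; leave the jug, the test cup and the sprig mould where they are.

Things in the scene. Friction and masses are not known exactly. Their poses are not given: they have to be found in the camera images.
- stopper_top (a point): centre of the flat top of the black rubber stopper (knob 30 mm across, 13 mm high, on a 46 mm flange) in the white eight-sided plaster mould (108 mm across) clamped on the blue tray. The flange is 7 to 10 mm proud at first (orange stem shows); home, it rests on the mould, this point 0.158 m above the bench. It slides straight down at about 8 N and stays where pushed
- stopper_plug (a joint): how far the stopper has been pressed in from 10 mm proud, m: 0 = 10 mm proud, 0.010 = fully home
- tray_stand: dark steel stand (210 x 260 mm) of the blue tray, fixed; origin on the bench below the middle of the lift shoe's track; x points under the tray to its hinge 185 mm behind, y along the tray's front edge. The tray (165 x 226 mm, 3 kg with mould) lies level, underside 66 mm up; front legs 40 mm behind the origin at y = +-115 mm (22 mm thick); bench between and before them is free
- tray (a joint): tilt of the tray about its rear hinge, rad: 0 = lying level, grows as its front rises; about 0.14 when the jack is fully raised under the shoe
- lift_point (a point): the marked lift point: bottom of the 28 mm steel button under the yellow lift shoe (50 x 44 mm; white disc with black dot on its top, 18 mm straight above this point) sticking out of the tray's front rail; 60 mm above the bench while the tray is level. The shoe is clamped, up to 45 mm either side of the rail's middle
- jack: red steel lever jack, loose, 0.55 kg, base plate 215 x 64 x 8 mm; origin on its underside below the centre of the upright pump block (36 mm along x, 30 mm along y, top 96 mm high). x points along the jack to the saddle, 47 mm from the origin; the handle points the other way. The base reaches 77 mm ahead of and 138 mm behind the origin
- jack_grip (a point): point in the middle of the red pump block, 80 mm above the jack's underside (16 mm below the block's top): the place to take the jack, across the 30 mm width (along the jack's y), from above
- saddle_top (a point): centre of the top of the jack's round steel saddle (36 mm across), 48 mm above the jack's underside when lowered, so it passes 12 mm below the lift point; rises up to 38 mm, in proportion to the handle's stroke
- handle_pad (a point): centre of the upper face of the black pad (40 x 44 mm) at the handle's end, 120 mm behind the jack's origin, 112 mm above its underside when up; swings down 56 mm on a 100 mm arm whose pivot is 26 mm behind the origin, 75 mm high. Push from above: 2 to 5 N until the saddle meets the shoe at a third of the stroke, then about 14 N; springs back up when let go
- jack_handle (a joint): stroke of the jack handle, rad: 0 = up, 0.6 = fully down (stop)
- jug: blue plastic jug on the front half of the bench (a second one at the back is mere clutter), 118 mm high, loose, stays where it is; origin at its underside
- test_cup: small terracotta cup beside the tray, 62 mm across, loose, stays where it is; origin at its underside
- sprig_mould: white plaster block with a flower, 50 x 62 x 26 mm, loose, stays where it is; origin at its underside

How it is judged:
On the way, in this order (a step that is already met when the one before it is completed fails the run):
1. the stopper is pressed home (value of joint stopper_plug above 0.0085 m), for 0.2 s.
2. the jack stands on the bench, its saddle centred under the lift point, handle up, tray down (horizontal distance between saddle_top and lift_point below 0.014 m and height (world z) of jack below 0.004 m and angle between jack's own z axis and vertical below 0.05 rad and value of joint jack_handle below 0.1 rad and value of joint tray below 0.01 rad), for 0.2 s.
3. first full stroke: handle down, tray raised on the jack (value of joint jack_handle above 0.52 rad and value of joint tray above 0.095 rad and contact force between jack and tray_stand above 4 N), for 0.1 s.
4. handle let back up, tray at rest again (value of joint jack_handle below 0.12 rad and value of joint tray below 0.01 rad), for 0.1 s.
At the end, for the whole second after the job is handed in: stopper within 1.5 mm of home; gripper pushes the jack handle down (over 0.52 rad, over 2 N); tray still, tilted over 0.095 rad, carried by the jack (over 4 N), untouched by the arm; saddle within 18 mm of the lift point in plan; jack flat on the bench (all of step 3 and value of joint stopper_plug above 0.0085 m and velocity of joint tray below 0.05 rad/s and horizontal distance between saddle_top and lift_point below 0.018 m and contact force between the fingers and jack above 2 N and contact force between each of the arm, the fingers and tray_stand below 0.5 N and angle between jack's own z axis and vertical below 0.05 rad and height (world z) of jack below 0.004 m); the arm keeps its last pose, push and grip.
It fails at once if the tray is raised otherwise than by the jack under the lift point (value of joint tray above 0.03 rad and horizontal distance between saddle_top and lift_point above 0.022 m).
It fails at once if the jug, the test cup or the sprig mould is disturbed (distance of any of jug, test_cup, sprig_mould from where it was at the start of the episode above 0.03 m).
It also fails if it takes over 72 s, if anything falls off the work surface, if the arm or the gripper's body presses on something with over 40 N, if the wrist force passes 120 N, or if a joint passes its speed limit or range.

## Working session

There is one attempt and no reset: what is moved stays moved. The work goes in short steps, Python scripts to look and compute and a shell command to move; the robot and the scene stay as the last step left them, time stands still between calls to the robot, and variables do not carry over. Pictures are saved under pics/ and viewed, at most 10 in all, crops included, and the job is handed in when it is done.

```bash
mkdir -p pics; cat > h.py <<'E'
import numpy as np, cv2
from bench import telemetry, viewer, ctrl
def cam(n):
    m=viewer.camera_model(n); p,d=viewer.camera(n); return p,d,m
def world(m,d,u,v):
    K=np.array(m["mtx"]);R=cv2.Rodrigues(np.array(m["rvec"],float))[0];t=np.array(m["tvec"],float).ravel()
    c=np.linalg.inv(K)@np.array([u,v,1.])*d
    return R.T@(c-t)
def plane(m,u,v,z):
    o=world(m,0,u,v); r=world(m,1,u,v)-o
    return o+r*(z-o[2])/r[2]
def cloud(m,d):
    K=np.array(m["mtx"]);R=cv2.Rodrigues(np.array(m["rvec"],float))[0];t=np.array(m["tvec"],float).ravel()
    v,u=np.mgrid[:d.shape[0],:d.shape[1]]
    c=np.stack([u,v,np.ones_like(u)],-1)@np.linalg.inv(K).T*d[...,None]
    return (c-t)@R
def save(n,p): cv2.imwrite("pics/"+n,p[...,::-1])
E
python3 - <<'E'
from h import *
for n in ["top","side"]:
    p,d,m=cam(n); save(n+"0.png",p); print(n,world(m,0,0,0))
    np.savez(n+"0.npz",p=p,d=d,X=cloud(m,d))
s=telemetry.state();print(s["ee_pos"],s["tool_rot"],s["time"])
E
```

```text
top [0.33439075 0.00726059 1.41619208]
side [ 0.49443814 -1.44305889  0.64435052]
[0.19339416 0.48748318 0.23023074] [-3.18586584e-04  1.87773610e-01  9.82211760e-01 -1.01458832e-03] 0.1
```

View pics/top0.png

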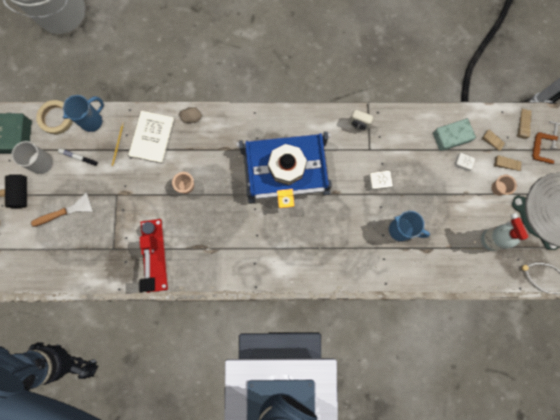

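View pics/side0.png

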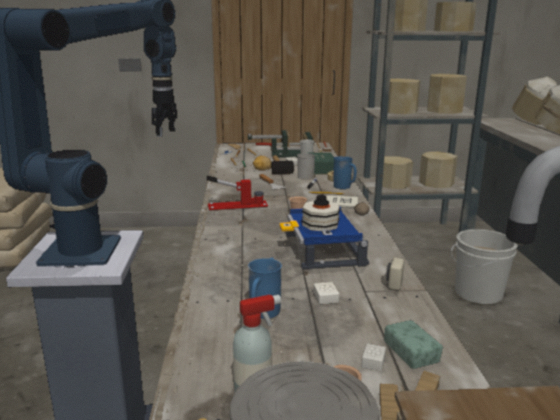

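The top view shows the tray at about (286,165), stopper (287,161), yellow shoe (286,198). The red jack lies at (152,255), with its saddle at (149,228) and pad at (147,284). The jug is at (407,227), the cup at (183,183) and the sprig mould at (381,180).

```bash
python3 - <<'E'
from h import *
m=viewer.camera_model("top"); z=np.load("top0.npz"); p,d,X=z["p"].astype(int),z["d"],z["X"]
r,g,b=p[...,0],p[...,1],p[...,2]
def big(mask,lo,hi):
    k=np.zeros(mask.shape,bool); k[lo[1]:hi[1],lo[0]:hi[0]]=1
    return mask&k
def rep(n,mask,zp):
    v,u=np.nonzero(mask); q=plane(m,u.mean(),v.mean(),zp); print(n,len(u),u.mean().round(1),v.mean().round(1),q.round(4),"depth med",np.median(X[mask],0).round(4))
rep("shoe",big((r>180)&(g>130)&(b<110),(265,180),(310,215)),.078)
sx=big((r<70)&(g<70)&(b<70),(275,150),(300,172)); rep("stop",sx,.165)
blue=big((b>90)&(r<60),(235,125),(335,205)); 
top=blue&(abs(X[...,2]-.07)<.03); v,u=np.nonzero(top); rect=cv2.minAreaRect(np.c_[u,v].astype(np.float32)); bp=cv2.boxPoints(rect); print("tray",[plane(m,*q,.075).round(3)[:2] for q in bp])
red=big((r>150)&(g<70)&(b<70),(125,205),(180,300))
base=red&(X[...,2]<.02); 
for n,k in (("redall",red),("base",base)):
    v,u=np.nonzero(k); rect=cv2.minAreaRect(np.c_[u,v].astype(np.float32)); bp=cv2.boxPoints(rect); print(n,[plane(m,*q,.008).round(3)[:2] for q in bp])
rep("block",red&(X[...,2]>.085),.096)
rep("pad",big((r<60)&(g<60)&(b<60),(130,272),(165,300)),.112)
rep("saddle",big((r<110)&(g<110)&(b<110)&(abs(X[...,2]-.048)<.015),(135,215),(165,240)),.048)
for n,lo,hi,h in (("jug",(388,208),(432,244),.1),("cup",(168,170),(197,197),.03),("sprig",(368,168),(396,192),.015)):
    k=big(X[...,2]>h*.6,lo,hi); q=X[k]; print(n,q.min(0).round(3),q.max(0).round(3))
E
```

```text
shoe 206 285.3 198.3 [ 0.6091 -0.0145  0.078 ] depth med [ 0.6127 -0.0136  0.0799]
stop 163 286.8 161.3 [ 0.6948 -0.0178  0.165 ] depth med [ 0.6956 -0.0182  0.1633]
tray [array([0.779, 0.106]), array([ 0.807, -0.126]), array([ 0.644, -0.14 ]), array([0.618, 0.087])]
redall [array([0.553, 0.428]), array([0.56, 0.36]), array([0.353, 0.331]), array([0.346, 0.397])]
base [array([0.556, 0.403]), array([0.559, 0.359]), array([0.352, 0.333]), array([0.349, 0.375])]
block 121 144.9 242.0 [0.4815 0.3786 0.096 ] depth med [0.4818 0.3792 0.0963]
pad 171 146.6 284.5 [0.364  0.3639 0.112 ] depth med [0.3628 0.3626 0.1133]
saddle 112 147.9 228.1 [0.5277 0.3855 0.048 ] depth med [0.5279 0.3847 0.0486]
jug [ 0.334 -0.421  0.06 ] [0.564 0.007 1.416]
cup [0.334 0.007 0.018] [0.695 0.32  1.416]
sprig [ 0.334 -0.337  0.009] [0.705 0.007 1.416]
```

```bash
cat >> h.py <<'E'
from scipy.spatial.transform import Rotation as Rn
def rel(target,yaw=None):
    s=telemetry.state(); w,x,y,z=s["tool_rot"]; R=Rn.from_quat([x,y,z,w]).as_matrix()
    a=np.degrees(np.arctan2(R[1,1],R[0,1])); dl=R.T@(np.array(target)-s["ee_pos"])
    print("t",round(s["time"],2),"ee",np.round(s["ee_pos"],4),"yawY",round(a,2),"shift",dl.round(4),"F",np.round(s["ft_force"],1), "" if yaw is None else ("turn",round(a-yaw,2)),"open",round(s["opening"],4))
E
python3 -m inch '[0,0,0,0,-7.1, 0,0,0,0,-7.1, 0,0,0,0,-7.1, 0,0,0,0,-7.1]' 30
python3 - <<'E'
from h import *
rel([.66,-.018,.23],97.3)
E
```

```text
time: 0.43
ee_pos: [0.1935, 0.4876, 0.2306]
tool_rot: [-0.0, -0.062, 0.998, -0.001]
ft_force: [0.4, 0.5, -0.5]
opening: 0.0388
grip_force: 0.0
t 0.43 ee [0.1935 0.4876 0.2306] yawY 97.11 shift [-0.4004 -0.5595  0.0009] F [ 0.4  0.5 -0.5] ('turn', np.float64(-0.19)) open 0.0388
```

```bash
python3 -m inch '[0,-0.023,-0.033,0,0, 0,-0.023,-0.033,0,0, 0,-0.023,-0.033,0,0, 0,-0.023,-0.033,0,0, 0,-0.023,-0.033,0,0, 0,-0.023,-0.033,0,0, 0,-0.023,-0.033,0,0, 0,-0.023,-0.033,0,0]' >/dev/null
python3 -m inch '[0,-0.023,-0.033,0,0, 0,-0.023,-0.033,0,0, 0,-0.023,-0.033,0,0, 0,-0.023,-0.033,0,0, 0,-0.023,-0.033,0,0, 0,-0.023,-0.033,0,0, 0,-0.023,-0.033,0,0, 0,-0.02,-0.03,0,0]'
python3 - <<'E'
from h import *
p,d,m=cam("wrist"); save("w1.png",p); print(world(m,0,0,0)); np.savez("w1.npz",p=p,d=d,X=cloud(m,d),K=m["mtx"],r=m["rvec"],t=m["tvec"])
rel([.695,-.018,.18])
E
```

```text
time: 1.77
ee_pos: [0.6189, 0.0073, 0.2303]
tool_rot: [-0.001, -0.058, 0.998, -0.0]
ft_force: [0.2, 0.1, 0.9]
opening: 0.0002
grip_force: 0.0
[ 0.54462465 -0.00122903  0.37255771]
t 1.82 ee [0.6226 0.0015 0.2277] yawY 96.4 shift [-0.0698 -0.0273  0.0478] F [ 4.2 -3.2 -0.6]  open 0.0001
```

View pics/w1.png

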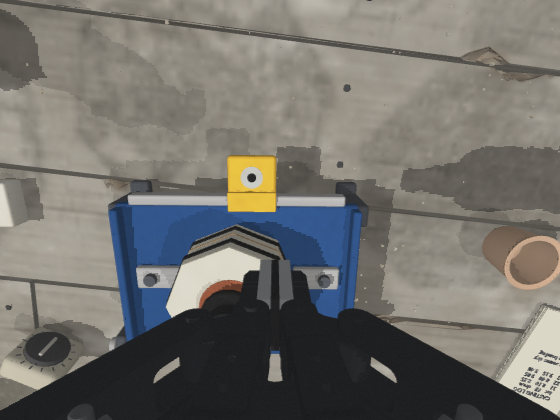

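Wrist view: the disc's black dot is at (251.5,178). The stopper is mostly hidden by the fingers, with its orange stem near (222,293). Next I measure the dot from here while settled.

```bash
python3 - <<'E'
from h import *
p,d,m=cam("wrist"); P=p.astype(int)
w=np.zeros(d.shape,bool); w[130:230,200:310]=1
y=w&(P[...,0]>180)&(P[...,1]>130)&(P[...,2]<110)
disc=cv2.morphologyEx((w&(P.min(2)>170)).astype(np.uint8),cv2.MORPH_OPEN,np.ones((3,3)))
n,l,st,c=cv2.connectedComponentsWithStats(disc); print(st[1:],c[1:])
for q in c[1:]: print(plane(m,*q,.078).round(4))
# front rail edge orientation: top edge of white rail
rail=np.zeros(d.shape,bool); rail[185:215,120:355]=1
rm=rail&(P.min(2)>130)&(P.max(2)-P.min(2)<40)
v,u=np.nonzero(rm); k=np.polyfit(u,v,1); a=plane(m,130,np.polyval(k,130),.08);b=plane(m,340,np.polyval(k,340),.08); print("rail",a.round(4),b.round(4),"axis deg",np.degrees(np.arctan2((b-a)[1],(b-a)[0]))-90)
rel([.695,-.018,.18])
E
```

```text
[[248 164  22  21 293]
 [200 194  34   8 253]
 [285 195  25   8 197]] [[258.60068259 174.05802048]
 [215.74703557 197.73913043]
 [297.18274112 198.51269036]]
[ 0.6016 -0.0154  0.078 ]
[ 0.6275 -0.0518  0.078 ]
[0.6198 0.0214 0.078 ]
rail [ 0.6353 -0.1281  0.08  ] [0.6146 0.0593 0.08  ] axis deg 6.312496565718632
t 1.87 ee [0.62   0.0046 0.2277] yawY 96.41 shift [-0.0721 -0.0308  0.0475] F [ 0.6  0.3 -0.9]  open 0.0003
```

```bash
python3 -m inch '[0,-0.024,-0.010,0.01,0, 0,-0.024,-0.010,0.01,0, 0,-0.024,-0.010,0.01,0, 0,0,0,0.01,0, 0,0,0,0,0, 0,0,0,0,0]'
python3 - <<'E'
from h import *
rel([.695,-.018,.156])
E
```

```text
time: 2.37
ee_pos: [0.6917, -0.0111, 0.1896]
tool_rot: [-0.002, -0.059, 0.998, 0.001]
ft_force: [-0.6, 0.2, 0.7]
opening: 0.0001
grip_force: 0.0
t 2.37 ee [ 0.6917 -0.0111  0.1896] yawY 96.78 shift [-0.0026 -0.0073  0.0336] F [-0.6  0.2  0.7]  open 0.0001
```

```bash
python3 -m inch '[0,-0.003,-0.007,0.005,0, 0,0,0,0.006,0, 0,0,0,0.006,0, 0,0,0,0.006,0, 0,0,0,0.005,0, 0,0,0,0.005,0, 0,0,0,0,0,0,0,0,0,0]'
python3 - <<'E'
from h import *
rel([.695,-.018,.156])
E
```

```text
time: 3.03
ee_pos: [0.6965, -0.0183, 0.1591]
tool_rot: [0.0, -0.059, 0.998, -0.0]
ft_force: [-1.3, -0.4, 3.2]
opening: 0.0002
grip_force: 1.6
t 3.03 ee [ 0.6965 -0.0183  0.1591] yawY 96.76 shift [0.0014 0.0005 0.0031] F [-1.3 -0.4  3.2]  open 0.0002
```

```bash
python3 -m inch '[0,0,0,0.002,0, 0,0,0,0.002,0, 0,0,0,0.002,0, 0,0,0,0,0,0,0,0,0,0,0,0,0,0,0]'
python3 - <<'E'
from h import *
rel([.695,-.018,.156])
E
```

```text
time: 3.53
ee_pos: [0.6965, -0.0183, 0.158]
tool_rot: [0.002, -0.059, 0.998, -0.0]
ft_force: [-6.5, 0.3, 15.8]
opening: 0.0003
grip_force: 7.9
t 3.53 ee [ 0.6965 -0.0183  0.158 ] yawY 96.77 shift [0.0015 0.0005 0.002 ] F [-6.5  0.3 15.8]  open 0.0003
```

```bash
python3 -m inch '[0,0,0,-0.03,0, 0,0,0,-0.04,0, 0,0.03,0.02,-0.01,0, 0,0.03,0.025,-0.01,0, 100,0.03,0.025,0,0, 100,0,0.02,0,0, 100,0,0,0,0, 100,0,0,0,0]' >/dev/null
python3 -m inch '[100,0,0,0,0,100,0,0,0,0]' 
python3 - <<'E'
from h import *
rel([.4815,.3786,.2],97.5)
p,d,m=cam("wrist"); P=p.astype(int); save("w2.png",p)
w=(P[...,0]>180)&(P[...,1]>130)&(P[...,2]<110)
v,u=np.nonzero(w); cu,cv=int(np.median(u)),int(np.median(v)); print(cu,cv)
w=np.zeros(d.shape,bool); w[max(cv-40,0):cv+40,max(cu-40,0):cu+40]=1
disc=cv2.morphologyEx((w&(P.min(2)>170)).astype(np.uint8),cv2.MORPH_OPEN,np.ones((3,3)))
n,l,st,c=cv2.connectedComponentsWithStats(disc)
for s,q in zip(st[1:],c[1:]): print(s,plane(m,*q,.078).round(4))
rel([.4815,.3786,.2],97.5)
E
```

```text
time: 4.37
ee_pos: [0.5976, 0.0595, 0.2421]
tool_rot: [0.0, -0.058, 0.998, -0.0]
ft_force: [0.6, -0.5, -0.7]
opening: 0.0724
grip_force: 0.0
t 4.37 ee [0.5976 0.0595 0.2421] yawY 96.7 shift [0.078  0.3304 0.0419] F [ 0.6 -0.5 -0.7] ('turn', np.float64(-0.8)) open 0.0724
195 200
[185 181  20  20 255] [ 0.6018 -0.0155  0.078 ]
[155 209  16   5  80] [ 0.6257 -0.0451  0.078 ]
[222 210  13   4  52] [0.6188 0.0173 0.078 ]
t 4.42 ee [0.5976 0.0594 0.2421] yawY 96.68 shift [0.0782 0.3305 0.042 ] F [0.1 0.3 0.5] ('turn', np.float64(-0.82)) open 0.0785
```

View pics/w2.png

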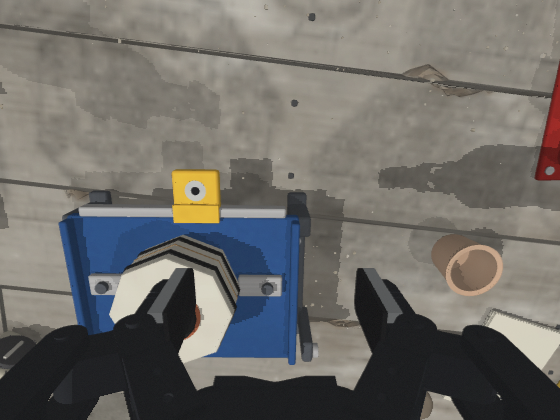

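The disc dot is at (195,191) px, giving the lift point at (0.602, -0.0155), which agrees with the earlier wrist measure. Next I go over the jack and look closer.

```bash
python3 -m inch '[100,0.009,0.037,0,-0.8, 100,0.009,0.037,0,0, 100,0.009,0.037,0,0, 100,0.009,0.037,0,0, 100,0.009,0.037,0.01,0, 100,0.009,0.037,0.01,0, 100,0.009,0.037,0.01,0, 100,0.009,0.037,0.01,0]' >/dev/null
python3 -m inch '[100,0.006,0.034,0,0,100,0,0,0,0,100,0,0,0,0]' 
python3 - <<'E'
from h import *
p,d,m=cam("wrist"); save("w3.png",p); X=cloud(m,d); P=p.astype(int)
red=(P[...,0]>110)&(P[...,1]<60)&(P[...,2]<60)
k=red&(abs(X[...,2]-.096)<.004); 
v,u=np.nonzero(k); print(len(u)); r=cv2.minAreaRect(np.c_[u,v].astype(np.float32)); bp=cv2.boxPoints(r)
B=np.array([plane(m,*q,.096) for q in bp]); print("blocktop",B.round(4).tolist(),B.mean(0).round(4)) 
s=(abs(X[...,2]-.048)<.004)&(P.max(2)-P.min(2)<40)&(np.hypot(X[...,0]-.528,X[...,1]-.385)<.03)
v,u=np.nonzero(s); (c,rad)=cv2.minEnclosingCircle(np.c_[u,v].astype(np.float32)); print(len(u),"saddle",plane(m,*c,.048).round(4),plane(m,u.mean(),v.mean(),.048).round(4))
rel([.4815,.3786,.061],97.5)
E
```

```text
time: 5.33
ee_pos: [0.4765, 0.3787, 0.2016]
tool_rot: [-0.0, -0.067, 0.998, -0.0]
ft_force: [0.4, -0.4, -0.6]
opening: 0.0856
grip_force: 0.0
1513
blocktop [[0.4662, 0.364, 0.096], [0.4624, 0.3913, 0.096], [0.4957, 0.3964, 0.096], [0.4995, 0.368, 0.096]] [0.4809 0.3799 0.096 ]
855 saddle [0.5272 0.3865 0.048 ] [0.5294 0.3869 0.048 ]
t 5.38 ee [0.4772 0.3775 0.202 ] yawY 97.58 shift [-0.0044  0.0006  0.141 ] F [-0.3 -0.6  0.2] ('turn', np.float64(0.08)) open 0.0851
```

View pics/w3.png

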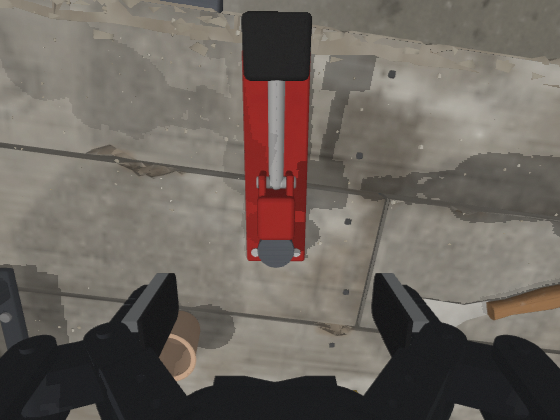

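The jack is seen from above: block at (276,217) px, saddle (276,252), pad (277,45). Its block centre is (0.481, 0.380) with yaw about 8.3°, consistent with the given dimensions. Now I take it.

```bash
python3 -m inch '[100,-0.004,0.002,0.02,-0.7, 100,0,0,0.03,0, 100,0,0,0.03,0, 100,0,0,0.03,0, 100,0,0,0.02,0, 100,0,0,0.011,0, 100,0,0,0,0, 0,0,0,0,0]' 80 
python3 -m inch '[0,0,0,0,0,0,0,0,0,0,0,0,0,0,0,0,0,0,0,0,0,0,0,0,0,0,0,0,0,0]' 
python3 - <<'E'
from h import *
th=np.radians(6.5); L=np.array([.602,-.0155]); x=np.array([np.cos(th),np.sin(th)])
print(L-.047*x, L-.147*x)
rel([*(L-.147*x),.09],96.5)
E
```

```text
time: 6.05
ee_pos: [0.4811, 0.379, 0.0617]
tool_rot: [0.0, -0.071, 0.997, -0.0]
ft_force: [0.5, 0.1, 0.4]
opening: 0.0755
grip_force: 0.0
time: 6.55
ee_pos: [0.4816, 0.3802, 0.0635]
tool_rot: [0.002, -0.072, 0.997, 0.0]
ft_force: [0.1, -1.8, 5.5]
opening: 0.0288
grip_force: 80.2
[ 0.55530212 -0.02082055] [ 0.45594494 -0.03214087]
t 6.55 ee [0.4816 0.3802 0.0635] yawY 98.24 shift [ 0.0843 -0.4044 -0.0269] F [ 0.1 -1.8  5.5] ('turn', np.float64(1.74)) open 0.0288
```

```bash
python3 -m inch '[0,0,0,-0.01,0, 0,0,0,-0.02,0, 0,0.008,-0.025,0,1.7, 0,0.008,-0.038,0,0, 0,0.008,-0.038,0,0, 0,0.008,-0.038,0,0, 0,0.008,-0.038,0,0, 0,0.008,-0.038,0,0]' >/dev/null
python3 -m inch '[0,0.008,-0.038,0,0, 0,0.008,-0.038,0,0, 0,0.008,-0.038,0,0, 0,0.008,-0.038,0,0, 0,0.008,-0.028,0,0, 0,0,-0.01,0,0,0,0,0,0,0,0,0,0,0,0]' 
python3 - <<'E'
from h import *
rel([.456,-.0321,.07],96.5)
p,d,m=cam("wrist"); save("w4.png",p); X=cloud(m,d); P=p.astype(int)
red=(P[...,0]>110)&(P[...,1]<60)&(P[...,2]<60)
print(red.sum())
q=X[red&(X[...,2]<.06)]; print(len(q),np.linalg.lstsq(np.c_[q[:,:2],np.ones(len(q))],q[:,2],rcond=None)[0].round(3), np.percentile(q[:,2],[5,50,95]).round(3))
E
```

```text
time: 7.88
ee_pos: [0.4391, -0.0321, 0.0905]
tool_rot: [-0.001, -0.057, 0.998, 0.001]
ft_force: [0.2, 0.0, -4.8]
opening: 0.0291
grip_force: 80.5
t 7.88 ee [ 0.4391 -0.0321  0.0905] yawY 96.48 shift [-0.0168 -0.0019  0.0205] F [ 0.2  0.  -4.8] ('turn', np.float64(-0.02)) open 0.0291
18009
15193 [-0.004 -0.001  0.036] [0.034 0.035 0.036]
```

View pics/w4.png

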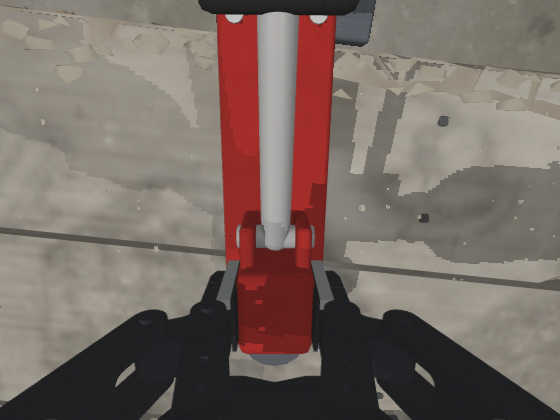

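The jack hangs level (base slope below 0.4%), underside about 27 mm up. The pump block is at (275,310) px between the pads, with the saddle's edge at (275,362).

```bash
python3 -m inch '[0,0,-0.002,0.012,0, 0,-0.01,0,0.011,0, 0,-0.02,0,0,0, 0,-0.02,0,0,0, 0,-0.02,0,0,0, 0,-0.02,0,0,0, 0,-0.015,0,0,0, 0,-0.01,0,0,0]' 
python3 -m inch '[0,0,0,0,0,0,0,0,0,0]' 
python3 - <<'E'
from h import *
rel([.5558,-.0208,.0635],96.5)
E
```

```text
time: 8.6
ee_pos: [0.5558, -0.0189, 0.0677]
tool_rot: [0.0, -0.059, 0.998, 0.001]
ft_force: [-1.0, -0.4, -4.7]
opening: 0.029
grip_force: 80.5
time: 8.77
ee_pos: [0.5539, -0.0196, 0.0676]
tool_rot: [-0.001, -0.059, 0.998, 0.0]
ft_force: [-1.2, 2.2, -5.0]
opening: 0.029
grip_force: 80.6
t 8.77 ee [ 0.5539 -0.0196  0.0676] yawY 96.71 shift [-0.0017 -0.0014  0.0041] F [-1.2  2.2 -5. ] ('turn', np.float64(0.21)) open 0.029
```

Lower the last 4 mm, open, and check from the top and wrist cameras.

```bash
python3 -m inch '[0,-0.002,-0.001,0.002,0, 0,0,0,0.0025,0, 0,0,0,0,0, 0,0,0,0,0, 45,0,0,0,0, 60,0,0,0,0, 60,0,0,0,0, 60,0,0,0,0]' 
python3 -m inch '[60,0,0,-0.02,0,60,0,0,-0.03,0,60,0,0,-0.03,0,60,0.03,0,-0.03,0,60,0.035,0,-0.01,0,60,0.035,0,0,0,60,0,0,0,0,60,0,0,0,0]' 
python3 - <<'E'
from h import *
rel([.5558,-.0208,.0635],96.5)
p,d,m=cam("wrist"); save("w5.png",p); X=cloud(m,d); P=p.astype(int)
red=(P[...,0]>110)&(P[...,1]<60)&(P[...,2]<60)
k=red&(abs(X[...,2]-.096)<.004); v,u=np.nonzero(k)
bp=cv2.boxPoints(cv2.minAreaRect(np.c_[u,v].astype(np.float32))); B=np.array([plane(m,*q,.096) for q in bp]); print(len(u),B.round(4).tolist(),B.mean(0).round(4))
k=(P.max(2)<60)&(abs(X[...,2]-.112)<.006); v,u=np.nonzero(k); print("pad",len(u),plane(m,u.mean(),v.mean(),.112).round(4) if len(u) else "")
p,d,m=cam("top"); save("top5.png",p[160:300,220:360].repeat(4,0).repeat(4,1)); X=cloud(m,d); P=p.astype(int)
red=(P[...,0]>150)&(P[...,1]<70)&(P[...,2]<70)&(abs(X[...,1])<.15)
k=red&(X[...,2]>.085)&(X[...,2]<.105); v,u=np.nonzero(k); print("block top",len(u),plane(m,u.mean(),v.mean(),.096).round(4))
k=(P.max(2)<60)&(abs(X[...,2]-.112)<.008)&(abs(X[...,1])<.1)&(X[...,0]<.5); v,u=np.nonzero(k); print("pad",len(u),plane(m,u.mean(),v.mean(),.112).round(4) if len(u) else "")
E
```

```text
time: 9.43
ee_pos: [0.5571, -0.0224, 0.0649]
tool_rot: [0.001, -0.057, 0.998, -0.0]
ft_force: [-0.2, -1.2, 0.5]
opening: 0.0508
grip_force: 0.0
time: 10.1
ee_pos: [0.4564, -0.0336, 0.1838]
tool_rot: [0.001, -0.057, 0.998, -0.0]
ft_force: [0.5, -0.4, 0.7]
opening: 0.0512
grip_force: 0.0
t 10.1 ee [ 0.4564 -0.0336  0.1838] yawY 96.5 shift [-0.1001  0.0015  0.1204] F [ 0.5 -0.4  0.7] ('turn', np.float64(0.0)) open 0.0512
1238 [[0.5388, -0.0379, 0.096], [0.5355, -0.0101, 0.096], [0.5688, -0.0058, 0.096], [0.5721, -0.0346, 0.096]] [ 0.5538 -0.0221  0.096 ]
pad 3323 [ 0.4337 -0.0345  0.112 ]
block top 0 [nan nan nan]
pad 0 <stdin>:10: RuntimeWarning: Mean of empty slice.
  ret = ret.dtype.type(ret / rcount)
```

View pics/w5.png

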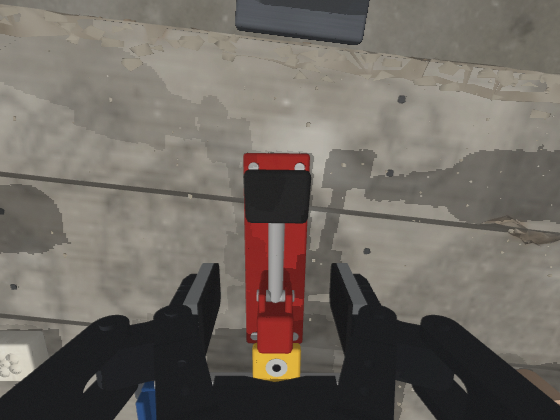

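The jack stands with its block at (0.5538, -0.0221), yaw 7°, so the saddle is at about (0.6005, -0.0164), within 2 mm of the lift point. In the image the block is at (276,330), the dot (277,368) and the pad (277,196). Now the trial stroke.

```bash
python3 -m inch '[0,0.0225,0,0.02,0, 0,0,0,0.02,0, 0,0,0,0.015,0, 0,0,0,0,0,0,0,0,0,0,0,0,0,0,0]' 
python3 - <<'E'
from h import *
rel([.434,-.036,.115])
E
```

```text
time: 10.7
ee_pos: [0.4364, -0.0362, 0.1292]
tool_rot: [0.001, -0.057, 0.998, -0.0]
ft_force: [0.9, 0.3, 0.3]
opening: 0.0003
grip_force: 0.0
t 10.7 ee [ 0.4364 -0.0362  0.1292] yawY 96.57 shift [0.0024 0.0005 0.0142] F [0.9 0.3 0.3]  open 0.0003
```

```bash
python3 -m inch '[0,0.002,0,0.01,0, 0,0.001,0,0.01,0, 0,0.001,0,0.01,0, 0,0.001,0,0.01,0, 0,0.001,0,0.01,0, 0,0.001,0,0.01,0, 0,0,0,0,0,0,0,0,0,0]' 
python3 - <<'E'
from h import *
rel([.430,-.036,.056])
E
```

```text
time: 11.37
ee_pos: [0.4289, -0.0375, 0.0702]
tool_rot: [0.001, -0.057, 0.998, -0.001]
ft_force: [-4.8, -0.7, 13.2]
opening: 0.0001
grip_force: 6.8
t 11.37 ee [ 0.4289 -0.0375  0.0702] yawY 96.55 shift [-0.0013  0.0013  0.0142] F [-4.8 -0.7 13.2]  open 0.0001
```

```bash
python3 -m inch '[0,0,0,0.006,0, 0,-0.001,0,0.006,0, 0,-0.001,0,0.005,0, 0,0,0,0,0,0,0,0,0,0,0,0,0,0,0]' 
python3 - <<'E'
from h import *
rel([.430,-.036,.056])
p,d,m=cam("side"); save("s6.png",p[170:290,190:390].repeat(4,0).repeat(4,1))
E
```

```text
time: 11.87
ee_pos: [0.431, -0.0373, 0.0542]
tool_rot: [0.001, -0.057, 0.998, -0.001]
ft_force: [-5.0, -0.3, 14.5]
opening: -0.0001
grip_force: 8.2
t 11.87 ee [ 0.431  -0.0373  0.0542] yawY 96.55 shift [ 0.0009  0.0014 -0.0018] F [-5.  -0.3 14.5]  open -0.0001
```

View pics/s6.png

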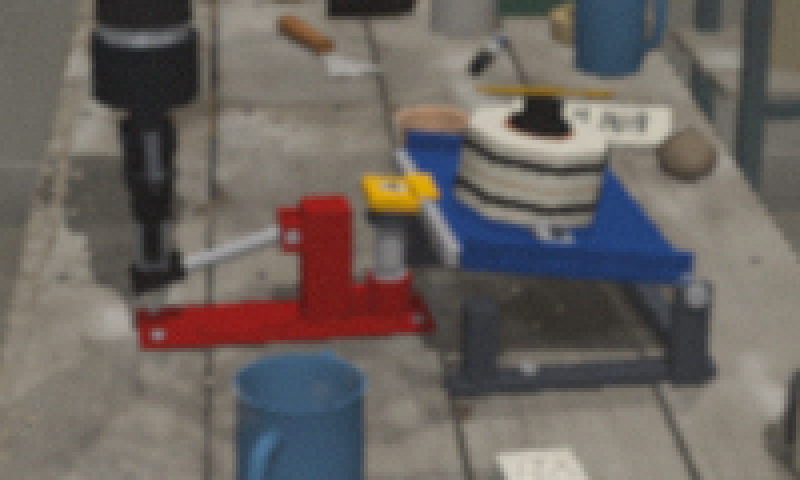

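The side view shows the tray tilted on the jack saddle at (390,240), with the fingers on the pad at (155,270). I push a bit further to be sure of the stop.

```bash
python3 -m inch '[0,0,0,0.003,0, 0,0,0,0.003,0, 0,0,0,0,0,0,0,0,0,0,0,0,0,0,0]' 
python3 - <<'E'
from h import *
rel([.430,-.036,.056])
p,d,m=cam("side"); X=cloud(m,d); P=p.astype(int)
t=(P[...,2]>90)&(P[...,0]<60)&(X[...,0]>.6)&(X[...,0]<.8)&(abs(X[...,1]+.02)<.14)&(X[...,2]>.05)&(X[...,2]<.13)
q=X[t]; print(len(q),np.linalg.lstsq(np.c_[q[:,:2],np.ones(len(q))],q[:,2],rcond=None)[0].round(3))
E
```

```text
time: 12.33
ee_pos: [0.4314, -0.0373, 0.0527]
tool_rot: [0.002, -0.057, 0.998, -0.001]
ft_force: [-15.1, 1.9, 37.7]
opening: 0.0001
grip_force: 19.9
t 12.33 ee [ 0.4314 -0.0373  0.0527] yawY 96.57 shift [ 0.0013  0.0015 -0.0033] F [-15.1   1.9  37.7]  open 0.0001
852 [-0.154 -0.03   0.202]
```

The stop is reached (38 N) and the tilt is about 0.15. Now I let the handle up.

```bash
python3 -m inch '[0,0,0,-0.01,0, 0,0,0,-0.012,0, 0,0,0,-0.012,0, 0,0,0,-0.012,0, 0,0,0,-0.012,0, 0,0,0,-0.012,0, 0,0,0,-0.014,0, 0,0,0,0,0]' >/dev/null
python3 -m inch '[0,0,0,-0.02,0,0,0.004,0,-0.02,0,0,0,0,-0.02,0,0,0,0,0,0,0,0,0,0,0,0,0,0,0,0]'
python3 - <<'E'
from h import *
p,d,m=cam("wrist"); save("w7.png",p); X=cloud(m,d); P=p.astype(int)
red=(P[...,0]>110)&(P[...,1]<60)&(P[...,2]<60)
k=red&(abs(X[...,2]-.096)<.004); v,u=np.nonzero(k)
bp=cv2.boxPoints(cv2.minAreaRect(np.c_[u,v].astype(np.float32))); B=np.array([plane(m,*q,.096) for q in bp]); print(len(u),B.round(4).tolist(),B.mean(0).round(4))
k=(P.max(2)<60)&(abs(X[...,2]-.112)<.006); v,u=np.nonzero(k); print("pad",len(u),plane(m,u.mean(),v.mean(),.112).round(4) if len(u) else "", np.median(X[k],0).round(4))
p,d,m=cam("side"); X=cloud(m,d); P=p.astype(int)
t=(P[...,2]>90)&(P[...,0]<60)&(X[...,0]>.6)&(X[...,0]<.8)&(abs(X[...,1]+.02)<.14)&(X[...,2]>.05)&(X[...,2]<.13)
q=X[t]; print(len(q),np.linalg.lstsq(np.c_[q[:,:2],np.ones(len(q))],q[:,2],rcond=None)[0].round(3))
rel([.434,-.036,.115])
E
```

```text
time: 13.55
ee_pos: [0.4258, -0.037, 0.1878]
tool_rot: [-0.001, -0.057, 0.998, 0.0]
ft_force: [-0.0, 0.2, 0.2]
opening: -0.0001
grip_force: 0.0
311 [[0.5422, -0.0286, 0.096], [0.5409, -0.0177, 0.096], [0.5696, -0.0142, 0.096], [0.5709, -0.0254, 0.096]] [ 0.5559 -0.0215  0.096 ]
pad 2806 [ 0.4332 -0.0345  0.112 ] [ 0.4325 -0.0346  0.1129]
898 [-0.012 -0.017  0.089]
t 13.65 ee [ 0.4254 -0.0369  0.1874] yawY 96.56 shift [-0.0089 -0.0002  0.0723] F [-0.2  0.2 -0.4]  open -0.0001
```

View pics/w7.png

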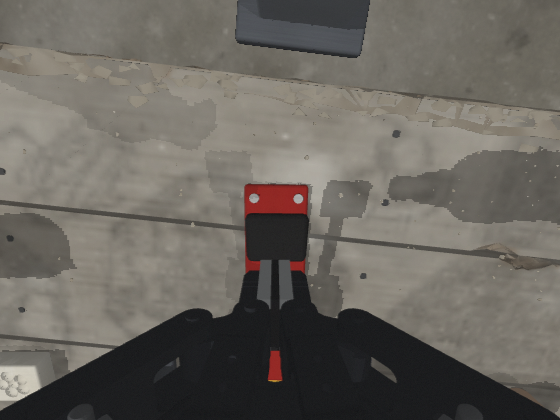

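The pad is back up at (277,237) px, tray level (slope about 0), and the jack has moved under 1 mm. Now the second stroke.

```bash
python3 -m inch '[0,-0.008,0,0.02,0, 0,0,0,0.02,0, 0,0,0,0.02,0, 0,0.001,0,0.012,0, 0,0.001,0,0.01,0, 0,0.001,0,0.01,0, 0,0.001,0,0.01,0, 0,0.001,0,0.01,0]' >/dev/null
python3 -m inch '[0,0,0,0.01,0, 0,-0.001,0,0.008,0, 0,-0.001,0,0.005,0, 0,0,0,0,0,0,0,0,0,0,0,0,0,0,0]'
python3 - <<'E'
from h import *
rel([.4315,-.0373,.053])
E
```

```text
time: 14.82
ee_pos: [0.4301, -0.0365, 0.0561]
tool_rot: [-0.001, -0.057, 0.998, -0.0]
ft_force: [-8.0, 1.6, 13.3]
opening: -0.0001
grip_force: 7.3
t 14.82 ee [ 0.4301 -0.0365  0.0561] yawY 96.56 shift [-0.0013 -0.0009  0.0031] F [-8.   1.6 13.3]  open -0.0001
```

```bash
python3 -m inch '[0,0,0,0.003,0, 0,0,0,0.003,0, 0,0,0,0.001,0,0,0,0,0,0,0,0,0,0,0,0,0,0,0,0,0,0,0,0,0]'
python3 - <<'E'
from h import *
rel([.4315,-.0373,.053])
p,d,m=cam("side"); X=cloud(m,d); P=p.astype(int); save("s8.png",p[170:290,190:390].repeat(4,0).repeat(4,1))
t=(P[...,2]>90)&(P[...,0]<60)&(X[...,0]>.6)&(X[...,0]<.8)&(abs(X[...,1]+.02)<.14)&(X[...,2]>.05)&(X[...,2]<.13)
q=X[t]; print(len(q),np.linalg.lstsq(np.c_[q[:,:2],np.ones(len(q))],q[:,2],rcond=None)[0].round(3))
E
```

```text
time: 15.4
ee_pos: [0.4309, -0.0366, 0.053]
tool_rot: [0.0, -0.057, 0.998, -0.0]
ft_force: [-14.0, 2.5, 30.5]
opening: 0.0004
grip_force: 16.6
t 15.4 ee [ 0.4309 -0.0366  0.053 ] yawY 96.57 shift [-0.0005 -0.0008 -0.    ] F [-14.    2.5  30.5]  open 0.0004
850 [-0.152 -0.028  0.2  ]
```

View pics/s8.png

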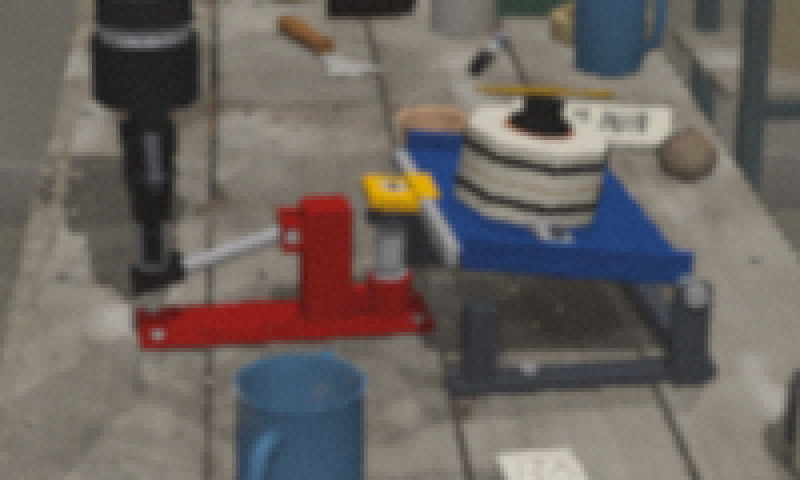

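The tray is raised on the saddle at (390,240) px, the handle is held at its stop at (155,270) with 30 N, and the stopper sits home.

```bash
python3 -c "
from bench import ctrl
print(ctrl.finish_job())"
```

```text
the job is handed in; nothing more can be done
None
```

The job is handed in with every step carried out (no verdict came back): stopper pressed home, jack saddle within about 2 mm of the lift point, one full trial stroke done, and the handle held down at its stop with about 30 N and the tray raised on the jack (about 0.15 rad).

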